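# Fish the spindle cap out from under the record stand

### The arm

A 6-joint arm with a two-finger parallel gripper is mounted at the origin on the work surface. World frame = base frame: x ahead of the robot, y to its left, z up, the work surface at z = 0. Lengths are in m, angles in rad, forces in N, time in s.
With the tool pointing down it reaches from about 0.35 to 0.975 m from the base axis. Payload 4.9 kg.
Tool frame: the origin (TCP) lies midway between the tips of the shut fingers; the grasp point (between the pads) lies manip.grip_depth behind it (manip.grip_depth is the distance from the TCP to the grasp point, in m); z points along the fingers, x is the direction in which the jaws open and shut, and the axes are right-handed (so a half turn about z gives the same grasp; the last joint's range is limited). The gripper opens to 85 mm and grips with 20 to 120 N. Pads are 22 mm wide; open, the fingers measure 114 mm over their backs; the gripper's body (76 mm by 85 mm) begins 54 mm behind the grasp point. The pads swing forward as they close: fully open they stand 13 mm farther back than shut.
Start: joints at [1.194, 0.053, 1.613, -0, 1.476, -0.119], TCP at [0.159, 0.604, 0.231] pointing down, gripper open.
Joint ranges: [-3.01, 3.01], [-1.01, 2.22], [0.06, 2.58], [-1.02, 4.17], [0.09, 2.62], [-3.14, 3.14]. Speed limits (rad/s): [2.57, 2.57, 3.14, 3.14, 3.14, 3.14].

### API

Orientations are given as a unit quaternion [w, x, y, z].
In Python, from plant import state, grab_frame, ticket, manip gives the robot as it stands.
- The arm moves only by the tool carry_out, never from a script. Its argument "moves" is a list that holds one entry, the list of rows, each a list of 7 numbers: the turn, a rotation vector about the tool's x, y, z each as a share of 5 degrees, from -1 to 1, then the shift along the tool's x, y, z each as a share of 0.04 m, from -1 to 1, then the gripper command: -1 is shut, 1 is fully open, values between are in proportion. A call has 1 to 8 rows; each row shifts and turns the commanded pose from where the row before left it, along the tool's axes as they then stand; what a row does not reach is not made up. A row lasts 1/12 s, in which the tool goes at most 41.7 mm and 7.16 degrees, less where a joint would pass 70% of its speed; a pose out of reach is approached as far as the arm can. A call with a number of a shift or a turn outside -1 to 1 is refused whole. A call with a gripper value outside its range is refused whole. The fingers move at their own pace and stop on an object; the grip force is fixed at half the most. Time passes only in rows, so rows that do not move let the fingers close. It gives the time, the measured TCP pose, the force and the opening at its end, in the units of the state.
- state(): the state, without advancing time (a new reading comes with each control period).
- grab_frame(name): name is "side" or "top" or "wrist"; returns a dict with "frame" (420x560x3 uint8, red, green, blue), "z_map" (420x560 float32, m along the optical axis (not along the pixel's ray), 0 where there is no reading), "K" (3x3 intrinsics, pixels), "world_from_camera" (4x4, takes a point from camera to world coordinates); the wrist camera has in their place "hand_eye" (4x4, takes a point from camera to tool coordinates, whose origin is the TCP and whose axes are the tool frame's). Camera axes: x right, y down, z forward; pixel columns grow to the right and rows downward; lengths in m; the calibration is good to about 2 mm. The wrist camera is an equidistant fisheye: a pixel r from the principal point sees the ray r / f radians off the axis. A picture is of the moment at which its call begins: read the wrist's pose just before it.
- ticket.job_done(): hands the job in, once; it reports no verdict.
The state is a dict: "time": time; "joint_pos": joint angles; "joint_vel": joint speeds; "joint_efforts": joint torques, N m; "tool_pos": TCP position; "tool_rot": TCP orientation; "contact_force": force on the tool from outside, world axes, zero at the start; "ft_torque": the same for the moment, N m; "gripper_width": opening from 0.0 (shut) to 1.0 (fully open).
Only numpy, scipy, OpenCV 4.12 (cv2) and the standard library are available. Lean on these libraries where they do the work, as an engineer would, in place of code of your own. Each camera call takes 0.05 s, during which the arm holds its last target.

### The job

The orange spindle cap has rolled under the low record stand on the mantel, right to the back. Take the flat pull hook off the box set, slide it in under the stand with its blade lying lightly on the mantel until you feel the rail at the back, sweep along the rail to get the hook behind the cap, and draw the cap out until it lies clear in front of the stand, still sliding the blade on the mantel. Don't shove against the stand or disturb the other things, and leave the pull hook lying flat on the mantel, clear of the stand.

Things in the scene. Friction and masses are not known exactly. Their poses are not given: they have to be found in the camera images.
- mantel_top (a point): A point on the top of the white painted mantel, the flat level work surface at height 0. The paint is soft: a blade sliding on it should bear on it with a few newtons only, under 8 N.
- stand: Low wooden record stand, 160 deep (x) x 310 wide (y); it stands fast. Origin: centre of its footprint on the mantel. Slatted deck, underside 20 up, top 32. Dark cheeks along both sides (inner faces at y = -141, +141) and a dark rail across the back close it down to the mantel; only the front (-x side) is open. Upright 7-inch sleeves, to 215 high, stand on the deck from x = 0 back; its front is bare.
- rail_mid (a point): Middle of the inner face of the stand's back rail, half-way up (x = +56, y = 0, z = 10 in the stand's frame); axes as the stand's. The rail runs along y from cheek to cheek; it too wants a light touch, a few newtons, under 8 N.
- mouth_mid (a point): Middle of the stand's open mouth, 282 wide and 20 high (x = -80, y = 0, z = 10 in the stand's frame); axes as the stand's, so that -x points out of the mouth.
- cap_mid (a point): Centre of the orange plastic spindle cap, half-way up: a disc 36 across with an upright edge 5.5 high and a knob 14 across on top, 12 high in all, about 15 g. It lies flat on the mantel under the stand, within 2 of the back rail, between 50 to the -y side and 70 to the +y side of the stand's middle; slats and sleeves hide it from above.
- hook_stick: Flat pull hook, 285 long, about 90 g, lying on the box set; x runs from handle to hook, z up, origin mid-handle on the underside. Beech handle x = -50 to 50, 20 wide, 22 high; flat aluminium blade x = 50 to 235, 16 wide, 4 thick, underside level with the handle's. A flat foot, x = 229 to 235, 4 thick, juts to the +y side only, to y = 46: an L from above. Balances near x = 75.
- stick_grip (a point): Grasp point on the pull hook's handle: x = 20, y = 0, half-way up (11 above the underside) in the hook's frame, whose axes it has; the handle is 20 wide across y.
- hook_tip (a point): Tip end of the hook's foot: x = 235 (its rear face), y = 43, z = 2 in the pull hook's frame, whose axes it has.
- boxset: Box set of singles, 186 x 186 x 20 high, 0.7 kg, dark blue with a cream label; origin at the centre of its underside. Bystander, loose.
- weight: Black ceramic record weight, 76 across, 56 high, loose bystander; origin at the centre of its underside.
- tumbler: Stainless steel tumbler, 76 across, 105 high, loose bystander; origin at the centre of its underside.
- brush: Black record brush, 85 x 30 x 26 high, loose bystander; origin at the centre of its underside.
- candle: Pale pillar candle, 68 across, 70 high, loose bystander; origin at the centre of its underside.

How it is judged:
On the way, in this order (a step that is already met when the one before it is completed fails the run):
1. the blade lies lightly on the mantel and the hook lightly against the back rail (under 8 N each) (contact force between hook_stick and mantel between 0.2 and 8 N and contact force between hook_stick and stand between 0.4 and 8 N and x of hook_tip in the frame of stand above 0.048 m and height (world z) of hook_tip below 0.008 m), for 0.2 s.
2. the cap lies in the hook, drawn at least 20 mm off the rail but still under the stand, with the blade sliding lightly on the mantel (under 8 N) (x of cap_mid in the frame of hook_stick between 0.18 and 0.222 m and y of cap_mid in the frame of hook_stick between 0 and 0.055 m and contact force between hook_stick and mantel between 0.2 and 8 N and x of cap_mid in the frame of stand between -0.09 and 0.018 m), for 0.2 s.
At the end, for the whole second after the job is handed in: The cap lies flat on the mantel with its whole rim at least 3 mm out of the stand's mouth (and its centre within 210 mm of it), and the pull hook lies flat and still on the mantel, released, with its hook out of the mouth as well (x of cap_mid in the frame of stand between -0.29 and -0.101 m and height (world z) of each of cap_mid, hook_tip below 0.012 m and angle between cap_mid's own z axis and vertical below 0.15 rad and x of hook_tip in the frame of stand below -0.08 m and height (world z) of stick_grip below 0.02 m and angle between hook_stick's own z axis and vertical below 0.1 rad and linear speed of each of hook_stick, cap below 0.02 m/s); the robot touches nothing.
It fails at once if the pull hook is pushed against the stand with more than 25 N (contact force between hook_stick and stand above 25 N).
It fails at once if the cap is squeezed by the pull hook with more than 15 N (contact force between hook_stick and cap above 15 N).
It fails at once if the robot itself knocks the stand (more than 5 N) (contact force between any of the arm, the fingers and stand above 5 N).
It fails at once if a bystander is shifted by more than 15 mm (distance of any of boxset, weight, tumbler, brush, candle from where it was at the start of the episode above 0.015 m).
It also fails if it takes over 58 s, if anything falls off the work surface, if the arm or the gripper's body presses on something with over 40 N, if the wrist force passes 120 N, or if a joint passes its speed limit or range.

## Working session

There is one attempt and no reset: what is moved stays moved. The work goes in short steps, Python scripts to look and compute and a tool call to move; the robot and the scene stay as the last step left them, time stands still between calls to the robot, and variables do not carry over. Pictures are saved under pics/ and viewed, and the job is handed in when it is done.

Besides the shell and the picture viewer there is one more tool, called after "Emit:" by a JSON object that holds its "fn" and its "kwargs". carry_out: Moves the arm, as the interface text tells. Shift numbers are shares of 0.04 m and turn numbers shares of 5 degrees, none past 1 either way. Its arguments: {"type":"object","properties":{"moves":{"type":"array"}},"required":["moves"]}

```bash
ls; mkdir -p pics; cat > h.py <<'E'
import numpy as np, cv2
from plant import state, grab_frame, ticket, manip
def save(n,f): cv2.imwrite('pics/'+n+'.png', cv2.cvtColor(f['frame'],cv2.COLOR_RGB2BGR))
E
python3 - <<'E'
from h import *
s=state(); print(s['time'],s['tool_pos'],s['tool_rot'],s['contact_force'],manip)
try: print(manip.grip_depth)
except Exception as e: print(e)
import pickle
d={}
for n in ['side','top']:
    f=grab_frame(n); save(n+'0',f); d[n]=f; print(n,f['K'].tolist(),np.round(f['world_from_camera'],4).tolist())
pickle.dump(d,open('d0.pkl','wb'))
E
```

```text
pics
0.0 [0.15911417 0.60378171 0.23005702] [ 5.25897877e-04  7.92135681e-01  6.10344165e-01 -8.86294794e-04] [ 0.1469111   0.41585348 -0.55568999] <Robot object at 0x7fe476d63e00>
0.0187
side [[442.2016697035627, 0.0, 283.597601196473], [0.0, 442.2016697035627, 206.61237063426046], [0.0, 0.0, 1.0]] [[-0.975, -0.1575, 0.1565, 0.43], [-0.222, 0.6794, -0.6993, 0.7487], [0.0039, -0.7166, -0.6975, 0.7929], [0.0, 0.0, 0.0, 1.0]]
top [[479.4887075678383, 0.0, 281.78576046357915], [0.0, 479.4887075678383, 201.81413859031497], [0.0, 0.0, 1.0]] [[-0.0267, -0.994, 0.1056, 0.4603], [-0.9994, 0.0243, -0.024, 0.0306], [0.0213, -0.1062, -0.9941, 1.3205], [0.0, 0.0, 0.0, 1.0]]
```

View pics/side0.png

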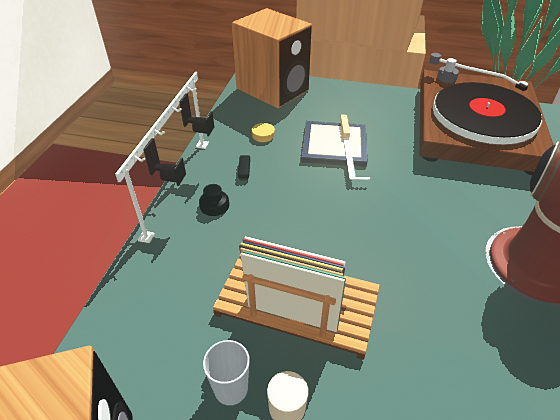

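View pics/top0.png

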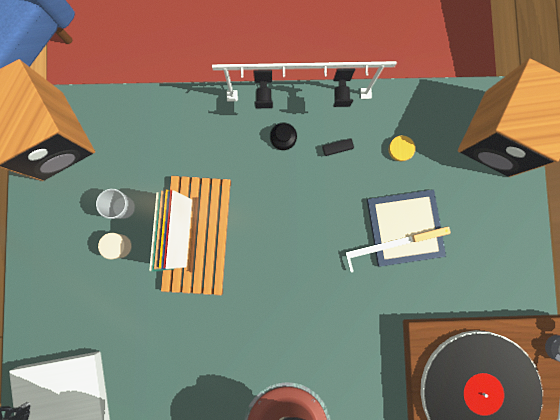

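```bash
cat >> h.py <<'E'
def cloud(f):
    z=f['z_map'];K=f['K'];v,u=np.mgrid[0:z.shape[0],0:z.shape[1]]
    p=np.stack([(u-K[0,2])/K[0,0]*z,(v-K[1,2])/K[1,1]*z,z],-1)
    T=f['world_from_camera'];return p@T[:3,:3].T+T[:3,3]
def ray(f,u,v,h):
    K=f['K'];T=f['world_from_camera'];d=T[:3,:3]@np.array([(u-K[0,2])/K[0,0],(v-K[1,2])/K[1,1],1]);o=T[:3,3]
    return o+d*(h-o[2])/d[2]
E
python3 - <<'E'
from h import *
import pickle
d=pickle.load(open('d0.pkl','rb'))
f=d['top'];P=cloud(f)
for n,(u,v) in dict(mantel=(300,320),slatA=(215,200),wht=(284,136),brush=(338,147),cup=(114,205),cand=(113,246),box=(405,215),handle=(435,235),blade=(385,246),yellow=(402,148),red=(290,400),lamp=(265,95),gray=(60,390)).items(): print(n,np.round(P[v,u],4))
big=cv2.resize(f['frame'][160:310,140:470],None,fx=2.4,fy=2.4,interpolation=cv2.INTER_CUBIC)
cv2.imwrite('pics/top0z.png',big[...,::-1])
z=P[...,2]
# high-res edges
hsv=cv2.cvtColor(f['frame'],cv2.COLOR_RGB2HSV)
m=(z>0.024)&(z<0.04);m[:, :140]=0;m[:,250:]=0;m[:170]=0;m[300:]=0
c,_=cv2.findContours(m.astype(np.uint8),cv2.RETR_LIST,cv2.CHAIN_APPROX_NONE)
pts=np.concatenate([x for x in c if len(x)>10]);r=cv2.minAreaRect(pts);b=cv2.boxPoints(r);print(r)
for u,v in b: print('stand corner',u,v,np.round(ray(f,u,v,0.032),4))
s=P[m];print(s.min(0),s.max(0))
E
```

```text
mantel [ 0.2783 -0.0419 -0.0009]
slatA [0.6072 0.1802 0.0259]
wht [ 0.7725 -0.0106  0.0565]
brush [ 0.7454 -0.1593  0.0284]
cup [0.6028 0.4592 0.0025]
cand [0.4892 0.4386 0.0704]
box [ 0.5539 -0.3364  0.0213]
handle [ 0.4967 -0.4091  0.0404]
blade [ 0.4711 -0.2776  0.0203]
yellow [ 0.7407 -0.3388  0.0191]
red [ 0.0756 -0.0085  0.0148]
lamp [0.8538 0.0373 0.1552]
gray [0.1324 0.5701 0.0608]
((195.1705780029297, 234.7823486328125), (60.74362564086914, 116.57868194580078), 4.39870548248291)
stand corner 160.41763 290.5706 [0.3697 0.3258 0.032 ]
stand corner 169.35883 174.3353 [0.6794 0.3018 0.032 ]
stand corner 229.92352 178.99411 [0.6628 0.1384 0.032 ]
stand corner 220.98233 295.2294 [0.3531 0.1667 0.032 ]
[0.35625439 0.14055166 0.02401056] [0.67471697 0.32519826 0.03997358]
```

View pics/top0z.png

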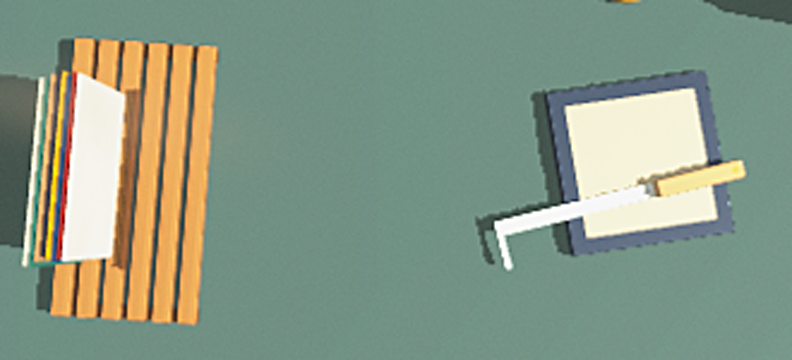

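```bash
python3 - <<'E'
from h import *
import pickle
d=pickle.load(open('d0.pkl','rb'))
f=d['top']
hsv=cv2.cvtColor(f['frame'],cv2.COLOR_RGB2HSV).astype(int)
o=(hsv[...,0]<22)&(hsv[...,1]>110)&(hsv[...,2]>120)
# front edge: rightmost orange pixel per row (col 190..240)
pts=[]
for v in range(184,290):
    c=np.where(o[v,190:245])[0]
    if len(c): pts.append(ray(f,190+c.max()+0.5,v,0.032)[:2])
pts=np.array(pts);
def line(p):
    vx,vy,x0,y0=cv2.fitLine(p.astype(np.float32),cv2.DIST_HUBER,0,1e-4,1e-4).ravel();
    dd=(p-[x0,y0])@np.array([-vy,vx]);return (vx,vy,x0,y0,dd.std())
L=line(pts);print('front',L,'ang',np.degrees(np.arctan2(L[1],L[0])))
for side in (0,1):
    q=[]
    for u in range(176,220):
        c=np.where(o[170:300,u])[0]
        q.append(ray(f,u,170+(c.min()-.5 if side==0 else c.max()+.5),0.032)[:2])
    L2=line(np.array(q));print('side',side,L2,'ang',np.degrees(np.arctan2(L2[1],L2[0])))
# stick
hd=(hsv[...,0]>15)&(hsv[...,0]<28)&(hsv[...,1]>75)&(hsv[...,2]>150); hd[:215]=0;hd[250:]=0;hd[:,:405]=0;hd[:,460:]=0
c,_=cv2.findContours(hd.astype(np.uint8),cv2.RETR_EXTERNAL,cv2.CHAIN_APPROX_NONE);c=max(c,key=cv2.contourArea);r=cv2.minAreaRect(c);print(r)
for u,v in cv2.boxPoints(r): print('handle',np.round(ray(f,u,v,0.042),4))
print('hc',ray(f,*r[0],0.042))
w=(hsv[...,1]<40)&(hsv[...,2]>200);w[:225]=0;w[275:]=0;w[:,:338]=0;w[:,412:]=0
n,l,st,ce=cv2.connectedComponentsWithStats(w.astype(np.uint8));print(st[1:].tolist())
i=1+st[1:,4].argmax();vv,uu=np.where(l==i)
cv2.imwrite('pics/m.png',np.hstack([hd[200:290,330:470],w[200:290,330:470]]).astype(np.uint8)*255)
B=np.array([ray(f,u,v,0.024)[:2] for u,v in zip(uu,vv)]);
bl=B[(uu>355)];print(line(bl)); print('min x',B[B[:,0].argmin()],'max y',B[B[:,1].argmax()])
E
```

```text
front (np.float32(0.9960173), np.float32(-0.08916043), np.float32(0.5081077), np.float32(0.1518144), np.float64(0.0008703563506316989)) ang -5.115309
side 0 (np.float32(0.08865084), np.float32(0.99606276), np.float32(0.6704922), np.float32(0.23295546), np.float64(0.011809303065833868)) ang 84.914
side 1 (np.float32(0.093097225), np.float32(0.995657), np.float32(0.36007586), np.float32(0.22661446), np.float64(0.013984126773243476)) ang 84.65818
((431.7353515625, 233.9412078857422), (7.518604278564453, 36.865413665771484), 75.96376037597656)
handle [ 0.4988 -0.3491  0.042 ]
handle [ 0.5203 -0.4471  0.042 ]
handle [ 0.5006 -0.4508  0.042 ]
handle [ 0.4792 -0.3529  0.042 ]
hc [ 0.49971654 -0.39990111  0.042     ]
[[346, 225, 66, 47, 1181]]
(np.float32(0.31625268), np.float32(-0.948675), np.float32(0.48243243), np.float32(-0.29403418), np.float64(0.023103429783753463))
min x [ 0.40654133 -0.18432507] max y [ 0.44967318 -0.16991015]
```

View pics/m.png

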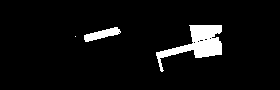

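Emit:
{"fn": "carry_out", "kwargs": {"moves": [[[0,0,1,0,0,-0.3,1],[0,0,1,0,0,-0.3,1],[0,0,1,0,0,-0.3,1],[0,0,1,0,0,-0.3,1],[0,0,1,0,0,-0.3,1],[0,0,1,0,0,-0.3,1],[0,0,1,0,0,0,1],[0,0,1,0,0,0,1]]]}}

```text
time: 0.77
tool_pos: [0.1594, 0.6046, 0.3041]
tool_rot: [-0.0, 0.954, 0.301, 0.0]
contact_force: [0.6, -0.1, -0.6]
gripper_width: 1.002
```

Emit:
{"fn": "carry_out", "kwargs": {"moves": [[[0,0,1,0,0.5,0,1],[0,0,1,0,0.5,0,1],[0,0,1,0,0.5,0,1],[0,0,1,0,0.6,0,1],[0,0,0.6,0,0.8,0,1],[0,0,0,0.1,1,0,1],[0,0,0,0.1,1,0,1],[0,0,0,0.1,1,0,1]]]}}

```text
time: 1.43
tool_pos: [0.2432, 0.3828, 0.3026]
tool_rot: [0.0, 0.994, 0.107, -0.0]
contact_force: [1.3, 0.0, -0.4]
gripper_width: 1.003
```

Emit:
{"fn": "carry_out", "kwargs": {"moves": [[[0,0,0,0.1,1,0,1],[0,0,0,0.1,1,0,1],[0,0,0,0.1,1,0,1],[0,0,0,0.1,1,0,1],[0,0,0,0.1,1,0,1],[0,0,0,0.1,1,0,1],[0,0,0,0.1,1,0,1],[0,0,0,0.1,1,0,1]]]}}

```text
time: 2.1
tool_pos: [0.3422, 0.0767, 0.3031]
tool_rot: [-0.0, 0.994, 0.107, 0.0]
contact_force: [1.6, -0.0, 0.2]
gripper_width: 0.999
```

Emit:
{"fn": "carry_out", "kwargs": {"moves": [[[0,0,0,0.1,1,0,1],[0,0,0,0.1,1,0,1],[0,0,0,0.1,1,0.2,1],[0,0,0,0.1,1,0.5,1],[0,0,0,0.1,1,0.5,1],[0,0,0,0.1,1,0.5,1],[0,0,0,0.1,0.8,0.5,1],[0,0,0,0,0,0,1]]]}}

```text
time: 2.77
tool_pos: [0.423, -0.1761, 0.2138]
tool_rot: [-0.002, 0.995, 0.104, -0.004]
contact_force: [-0.3, 0.6, -0.8]
gripper_width: 1.002
```

Emit:
{"fn": "carry_out", "kwargs": {"moves": [[[0,0,0,0.1,0.9,0.3,1],[0,0,0,0.1,0.9,0.3,1],[0,0,0,0.1,0.9,0.3,1],[0,0,0,0.1,0.9,0.3,1],[0,0,0,0.1,0.9,0.3,1],[0,0,0,0.1,0.8,0.3,1],[0,0,0,0,0,0.2,1],[0,0,0,0,0,0,1]]]}}

```text
time: 3.43
tool_pos: [0.492, -0.3747, 0.1366]
tool_rot: [-0.002, 0.994, 0.106, -0.002]
contact_force: [-0.6, 0.6, 0.2]
gripper_width: 0.999
```

```bash
python3 - <<'E'
from h import *
s=state();print(s['tool_pos'],s['tool_rot'])
f=grab_frame('wrist');save('w1',f);print(f['K'].tolist(),np.round(f['hand_eye'],4).tolist())
f=grab_frame('top');save('t1',f)
E
```

```text
[ 0.49197507 -0.37469968  0.13658522] [-0.00228843  0.99437742  0.10585546 -0.00171122]
[[325.19226210127806, 0.0, 278.2915687587859], [0.0, 325.19226210127806, 203.64584929196133], [0.0, 0.0, 1.0]] [[1.0, -0.0, 0.0015, -0.0002], [-0.0004, 0.9497, 0.3132, -0.081], [-0.0014, -0.3132, 0.9497, -0.142], [0.0, 0.0, 0.0, 1.0]]
```

View pics/w1.png

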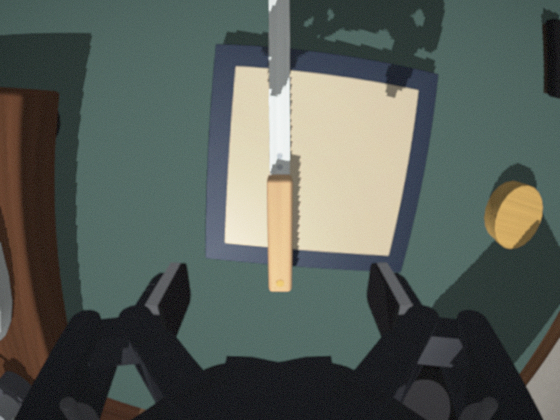

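View pics/t1.png

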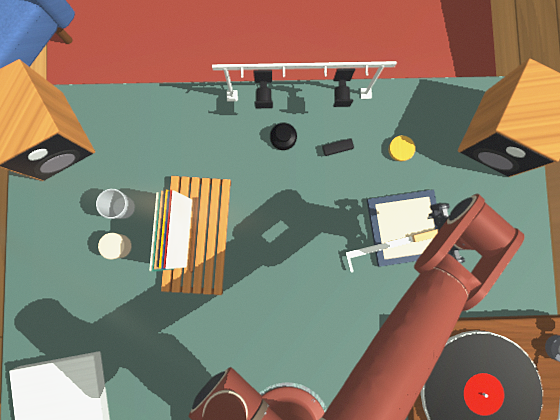

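```bash
cat >> h.py <<'E'
from scipy.spatial.transform import Rotation as Ro
def Rt(s):
    q=s['tool_rot'];return Ro.from_quat([q[1],q[2],q[3],q[0]]).as_matrix()
def wray(f,s,u,v,h):
    K=f['K'];dx,dy=u-K[0,2],v-K[1,2];r=np.hypot(dx,dy);th=r/K[0,0]
    d=np.array([np.sin(th)*dx/r,np.sin(th)*dy/r,np.cos(th)])
    T=f['hand_eye'];R=Rt(s);o=R@T[:3,3]+s['tool_pos'];d=R@T[:3,:3]@d
    return o+d*(h-o[2])/d[2]
E
python3 - <<'E'
from h import *
s=state();f=grab_frame('wrist')
for u,v in [(268.5,178),(291,178),(270,291),(290.5,291)]: print(wray(f,s,u,v,.042))
print('blade',wray(f,s,279,100,.024),wray(f,s,279,20,.024)); print('box edge', wray(f,s,280,257,.02))
R=Rt(s);print(np.round(R,3).tolist())
E
```

```text
[ 0.48080132 -0.35335991  0.042     ]
[ 0.49744644 -0.34973491  0.042     ]
[ 0.50239114 -0.45170437  0.042     ]
[ 0.51988814 -0.44792787  0.042     ]
blade [ 0.4761397  -0.29444999  0.024     ] [ 0.4623796  -0.23126462  0.024     ]
box edge [ 0.50623229 -0.42799316  0.02      ]
[[0.977, 0.212, -0.001], [0.212, -0.977, 0.001], [-0.001, -0.002, -1.0]]
```

Emit:
{"fn": "carry_out", "kwargs": {"moves": [[[0,0,0,0.06,0.17,0.6,1],[0,0,0,0,0,0.6,1],[0,0,0,0,0,0.5,1],[0,0,0,0,0,0.5,1],[0,0,0,0,0,0.4,1],[0,0,0,0,0,0.2,1],[0,0,0,0,0,0,1],[0,0,0,0,0,0,1]]]}}

```text
time: 4.25
tool_pos: [0.4973, -0.381, 0.0288]
tool_rot: [0.0, 0.994, 0.107, 0.0]
contact_force: [0.3, -0.1, 1.5]
gripper_width: 1.005
```

```bash
python3 - <<'E'
from h import *
s=state();print(s['tool_pos'],s['tool_rot'],s['contact_force'],np.round(Rt(s),4)[:,2])
f=grab_frame('wrist');save('w2',f)
E
```

```text
[ 0.4972794  -0.38098648  0.02877328] [4.37448274e-04 9.94269273e-01 1.06903100e-01 3.86677764e-04] [ 0.28310883 -0.13778879  1.53312716] [ 9.e-04 -8.e-04 -1.e+00]
```

View pics/w2.png

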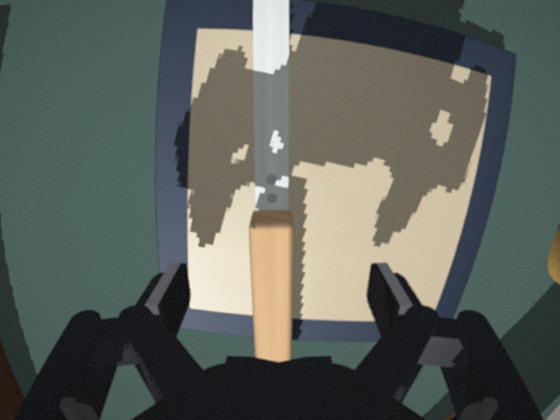

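Emit:
{"fn": "carry_out", "kwargs": {"moves": [[[0,0,0,-0.04,0,0.1,1],[0,0,0,0,0,0.06,1],[0,0,0,0,0,0,1],[0,0,0,0,0,0,-0.2],[0,0,0,0,0,0,-0.2],[0,0,0,0,0,0,-1],[0,0,0,0,0,0,-1],[0,0,0,0,0,0,-1]]]}}

```text
time: 4.97
tool_pos: [0.4953, -0.3818, 0.0213]
tool_rot: [0.0, 0.994, 0.106, 0.0]
contact_force: [-0.1, 0.2, -0.8]
gripper_width: 0.298
```

Emit:
{"fn": "carry_out", "kwargs": {"moves": [[[0,0,0,0,0,0,-1],[0,0,0,0,0,0,-1],[0,0,0,0,0,0,-1],[0,0,0,0,0,0,-1]]]}}

```text
time: 5.3
tool_pos: [0.4955, -0.3819, 0.0215]
tool_rot: [0.0, 0.994, 0.107, 0.0]
contact_force: [-0.1, -0.5, 2.1]
gripper_width: 0.215
```

Emit:
{"fn": "carry_out", "kwargs": {"moves": [[[0,0,0,0,0,-0.1,-1],[0,0,0,0,0,-0.3,-1],[0,0,0,0,0,-0.5,-1],[0,0,0,0,0,-0.6,-1],[0,0,0.5,0,0,-0.6,-1],[0,0,1,0,0,-0.4,-1],[0,0,1,0,0,0,-1],[0,0,0.97,0,0,0,-1]]]}}

```text
time: 5.97
tool_pos: [0.4962, -0.3825, 0.1244]
tool_rot: [0.001, 0.999, -0.047, 0.002]
contact_force: [-0.1, 0.3, -0.7]
gripper_width: 0.22
```

Emit:
{"fn": "carry_out", "kwargs": {"moves": [[[0,0,0,0.25,-0.5,0,-1],[0,0,0,0.4,-1,0,-1],[0,0,0,0.4,-1,0,-1],[0,0,0,0.4,-1.0,0,-1],[0,0,0,0.4,-1,0,-1],[0,0,0,0.3,-1,0,-1],[0,0,0,0,-0.5,0,-1],[0,0,0,0,0,0,-1]]]}}

```text
time: 6.63
tool_pos: [0.6003, -0.151, 0.1218]
tool_rot: [-0.001, 0.999, -0.042, -0.0]
contact_force: [0.5, -0.6, -1.0]
gripper_width: 0.22
```

```bash
python3 - <<'E'
from h import *
import pickle
s=state();print(s['tool_pos'],s['tool_rot'],s['contact_force'],s['ft_torque'],np.round(Rt(s),4).tolist())
d={}
for n in ['wrist','side','top']:
    f=grab_frame(n);save(n[0]+'3',f);d[n]=f
pickle.dump((s,d),open('d3.pkl','wb'))
E
```

```text
[ 0.60031338 -0.15100328  0.1217572 ] [-7.32109746e-04  9.99115705e-01 -4.20387617e-02 -1.20327687e-04] [ 0.54706295 -0.57819413 -1.02482332] [-0.10586074  0.0722503  -0.0531475 ] [[0.9965, -0.084, -0.0002], [-0.084, -0.9965, 0.0015], [-0.0003, -0.0015, -1.0]]
```

View pics/s3.png

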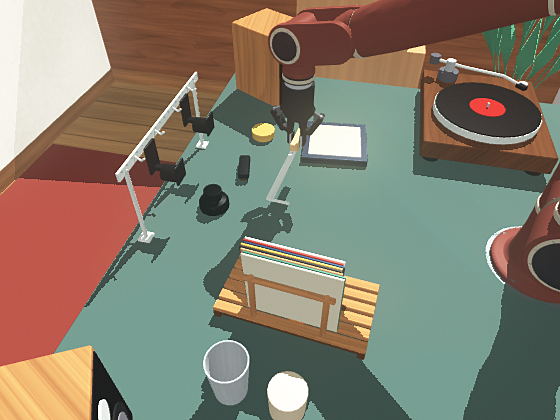

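View pics/w3.png

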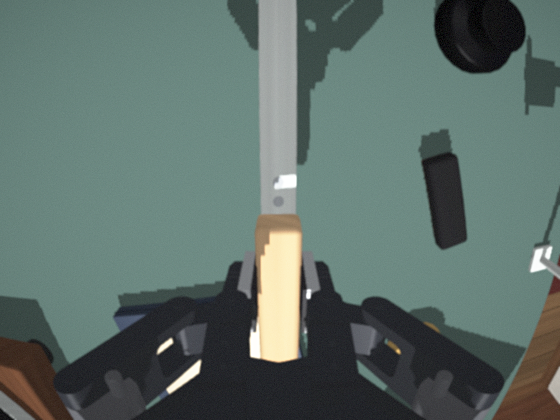

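```bash
cat >> h.py <<'E'
def blade3d(f,c,dirn):
    """points of blade above mantel from depth; c: grip xy, dirn: unit xy"""
    P=cloud(f);q=P[...,:2]-c;a=q@dirn;b=q@np.array([-dirn[1],dirn[0]])
    m=(a>0.03)&(a<0.23)&(np.abs(b)<0.02)&(P[...,2]>0.03)&(P[...,2]<0.3)&(f['z_map']>0)
    return a[m],b[m],P[m][:,2]
E
python3 - <<'E'
from h import *
import pickle
s,d=pickle.load(open('d3.pkl','rb'))
R=Rt(s);dn=-R[:2,1]
for n in ['top','side']:
    a,b,z=blade3d(d[n],s['tool_pos'][:2],dn)
    k=a>0.06
    print(n,k.sum(),np.polyfit(a[k],z[k],1),np.polyfit(a[k],b[k],1), [ (round(x,3),round(float(np.median(z[(a>x)&(a<x+.02)])),4),round(float(np.median(b[(a>x)&(a<x+.02)])),4)) for x in np.arange(.04,.22,.02) if ((a>x)&(a<x+.02)).any()])
f=d['top'];cv2.imwrite('pics/t3z.png',cv2.resize(f['frame'][130:300,220:420],None,fx=4,fy=3.5,interpolation=cv2.INTER_CUBIC)[...,::-1])
E
```

```text
top 403 [1.24001979e-05 1.23745182e-01] [ 0.0135853  -0.00243742] [(np.float64(0.04), 0.1237, -0.002), (np.float64(0.06), 0.1243, -0.001), (np.float64(0.08), 0.1235, -0.0009), (np.float64(0.1), 0.1242, -0.0012), (np.float64(0.12), 0.1239, -0.0007), (np.float64(0.14), 0.1237, 0.0), (np.float64(0.16), 0.124, -0.0007), (np.float64(0.18), 0.1239, -0.0006), (np.float64(0.2), 0.1229, 0.0014)]
side 341 [-0.00105795  0.12392531] [ 0.01525859 -0.00058581] [(np.float64(0.04), 0.1239, 0.0008), (np.float64(0.06), 0.1245, 0.0011), (np.float64(0.08), 0.1236, 0.0016), (np.float64(0.1), 0.1241, 0.0013), (np.float64(0.12), 0.1235, 0.0004), (np.float64(0.14), 0.1238, 0.0012), (np.float64(0.16), 0.1237, 0.0004), (np.float64(0.18), 0.124, 0.0011), (np.float64(0.2), 0.1237, 0.0042)]
```

View pics/t3z.png

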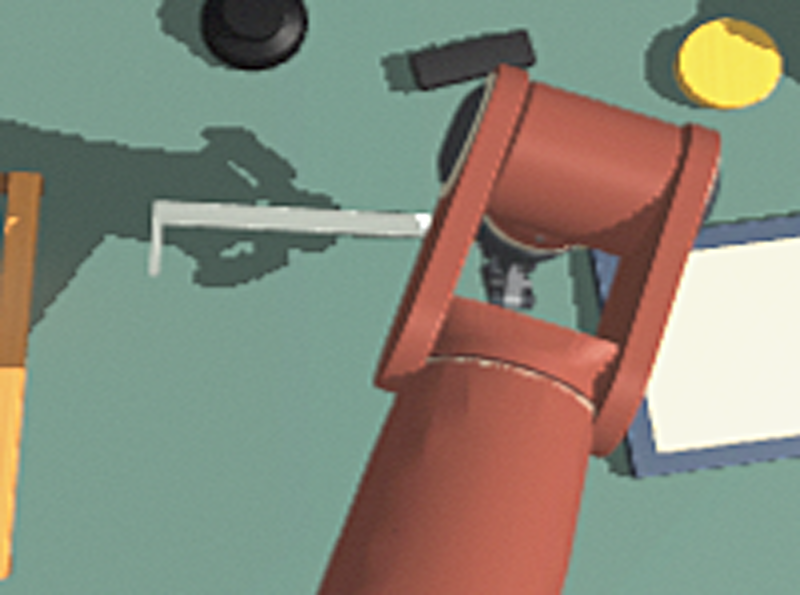

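Emit:
{"fn": "carry_out", "kwargs": {"moves": [[[-0.1,0,0.05,0,-0.45,0.2,-1],[0,0,0,0,-0.5,0.4,-1],[0,0,0,0,0,0.5,-1],[0,0,0,0,0,0.5,-1],[0,0,0,0,0,0.5,-1],[0,0,0,0,0,0.3,-1],[0,0,0,0,0,0.1,-1],[0,0,0,0,0,0,-1]]]}}

```text
time: 7.45
tool_pos: [0.6022, -0.1192, 0.0199]
tool_rot: [0.004, 0.999, -0.048, -0.001]
contact_force: [0.2, 0.5, -0.6]
gripper_width: 0.221
```

```bash
cat >> h.py <<'E'
C=np.array([.5154,.2315]);X=np.array([.089,.996]);Y=np.array([-.996,.089])
def rep():
    s=state();R=Rt(s);d=-R[:2,1];d=d/np.linalg.norm(d)
    g=s['tool_pos'][:2]-C
    print('t',round(s['time'],2),'tcp',np.round(s['tool_pos'],4),'stand xy',np.round([g@X,g@Y],4),'yaw',round(np.degrees(np.arctan2(d[1],d[0])),2),'pitch(nose up)',round(np.degrees(np.arcsin(-R[2,1])),2),'F',np.round(s['contact_force'],2),'M',np.round(s['ft_torque'],3))
    return s
E
python3 - <<'E'
from h import *
import pickle
s=rep();d={}
for n in ['wrist','side','top']:
    f=grab_frame(n);save(n[0]+'4',f);d[n]=f
rep()
pickle.dump((s,d),open('d4.pkl','wb'))
f=d['top'];cv2.imwrite('pics/t4z.png',cv2.resize(f['frame'][150:320,130:330],None,fx=4,fy=3.5,interpolation=cv2.INTER_CUBIC)[...,::-1])
f=d['side'];cv2.imwrite('pics/s4z.png',cv2.resize(f['frame'][150:350,180:400],None,fx=3.6,fy=3,interpolation=cv2.INTER_CUBIC)[...,::-1])
E
```

```text
t 7.45 tcp [ 0.6022 -0.1192  0.0199] stand xy [-0.3416 -0.1176] yaw 84.54 pitch(nose up) -0.48 F [ 0.18  0.49 -0.63] M [-0.034  0.021 -0.037]
t 7.6 tcp [ 0.6043 -0.1192  0.0227] stand xy [-0.3414 -0.1197] yaw 84.59 pitch(nose up) -0.53 F [ 0.13 -0.17 -0.57] M [-0.033  0.001 -0.033]
```

View pics/t4z.png

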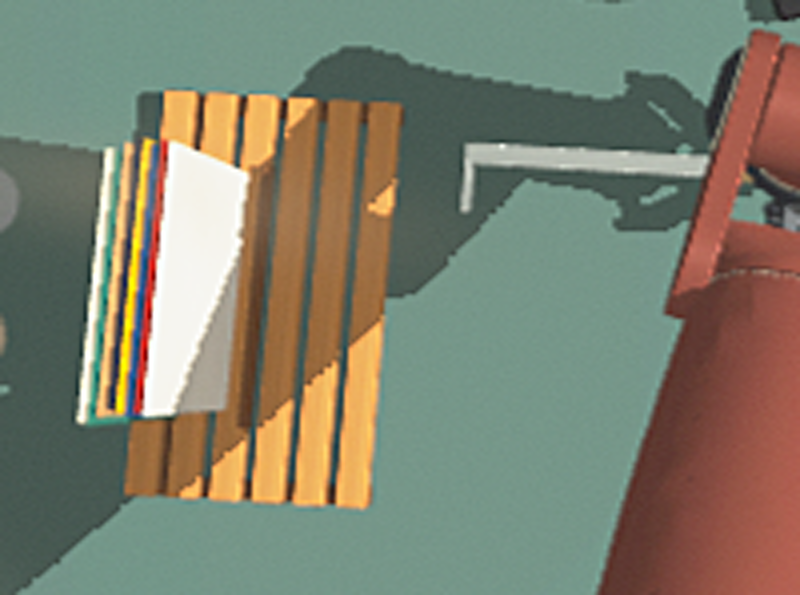

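View pics/w4.png

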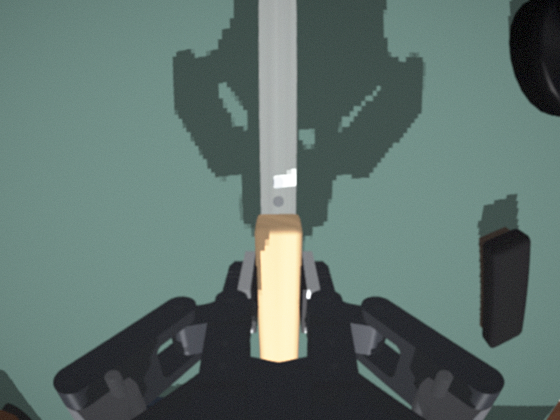

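View pics/s4z.png

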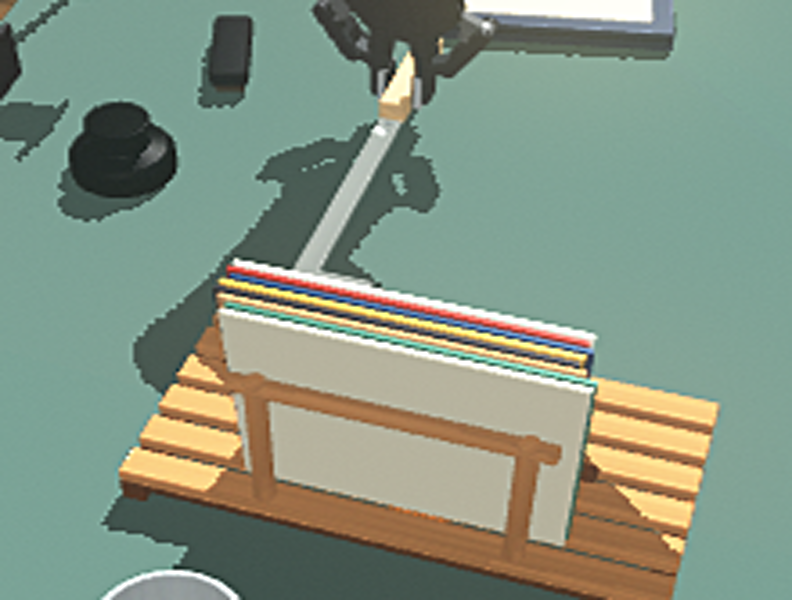

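```bash
python3 - <<'E'
from h import *
import pickle
s,d=pickle.load(open('d4.pkl','rb'))
f=d['side'];hsv=cv2.cvtColor(f['frame'],cv2.COLOR_RGB2HSV)[310:335,270:325]
im=f['frame'][314:330,280:315]
m=(hsv[...,0]<14)&(hsv[...,1]>190)&(hsv[...,2]>120);vv,uu=np.where(m)
print(list(zip(uu+270,vv+310)), hsv[m][:5].tolist())
for u,v in zip(uu+270,vv+310):
    p=[]
    for h in (.0055,.012,.032):
        q=ray(f,u,v,h)[:2]-C;p.append(np.round([q@X,q@Y],3).tolist())
    print(u,v,p,f['frame'][v,u])
E
```

```text
[(np.int64(295), np.int64(321)), (np.int64(302), np.int64(323))] [[12, 198, 201], [12, 197, 201]]
295 321 [[0.045, 0.009], [0.048, 0.01], [0.06, 0.013]] [201 107  45]
302 323 [[0.045, 0.023], [0.048, 0.024], [0.06, 0.027]] [201 107  46]
```

```bash
python3 - <<'E'
from h import *
import pickle
s,d=pickle.load(open('d4.pkl','rb'))
f=d['side']
for v in range(318,326): print(v,[tuple(int(c) for c in f['frame'][v,u]) for u in range(286,310,2)])
cv2.imwrite('pics/s4zz.png',cv2.resize(f['frame'][305:340,250:340],None,fx=8,fy=8,interpolation=cv2.INTER_NEAREST)[...,::-1])
d0=pickle.load(open('d0.pkl','rb'))['side']
cv2.imwrite('pics/s0zz.png',cv2.resize(d0['frame'][305:340,250:340],None,fx=8,fy=8,interpolation=cv2.INTER_NEAREST)[...,::-1])
E
```

```text
318 [(79, 86, 75), (175, 128, 84), (182, 190, 172), (182, 184, 166), (181, 181, 161), (182, 179, 158), (182, 179, 159), (181, 178, 157), (181, 177, 157), (183, 180, 160), (182, 179, 158), (181, 179, 159)]
319 [(145, 100, 62), (151, 94, 49), (204, 114, 57), (191, 179, 153), (182, 186, 170), (182, 184, 166), (182, 180, 161), (182, 179, 159), (182, 178, 158), (181, 179, 158), (182, 179, 158), (182, 179, 159)]
320 [(160, 109, 68), (152, 104, 66), (167, 104, 54), (198, 112, 56), (174, 125, 85), (171, 165, 142), (183, 189, 171), (183, 184, 165), (181, 180, 160), (181, 178, 158), (181, 178, 158), (182, 179, 158)]
321 [(159, 112, 69), (162, 112, 72), (156, 107, 67), (155, 107, 66), (155, 100, 54), (154, 89, 47), (177, 127, 83), (171, 165, 144), (182, 186, 169), (182, 181, 162), (180, 178, 158), (182, 179, 158)]
322 [(152, 101, 64), (156, 108, 70), (160, 112, 72), (160, 112, 72), (154, 105, 68), (146, 102, 63), (151, 91, 48), (207, 113, 53), (174, 128, 84), (186, 190, 172), (186, 186, 167), (184, 182, 162)]
323 [(153, 108, 69), (152, 105, 68), (152, 106, 68), (158, 109, 69), (163, 112, 72), (158, 111, 72), (149, 104, 67), (149, 97, 60), (201, 107, 46), (160, 103, 62), (200, 184, 151), (190, 189, 168)]
324 [(158, 109, 71), (156, 109, 69), (152, 103, 66), (149, 103, 67), (156, 107, 68), (160, 112, 71), (161, 110, 70), (156, 109, 72), (159, 107, 68), (122, 90, 61), (80, 87, 77), (132, 120, 94)]
325 [(154, 107, 70), (155, 109, 69), (158, 109, 69), (156, 107, 69), (150, 105, 67), (149, 103, 66), (156, 110, 70), (163, 112, 71), (162, 115, 74), (157, 108, 68), (149, 102, 67), (120, 92, 62)]
```

View pics/s4zz.png

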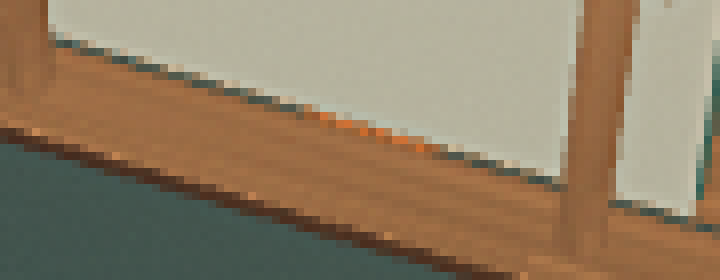

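View pics/s0zz.png

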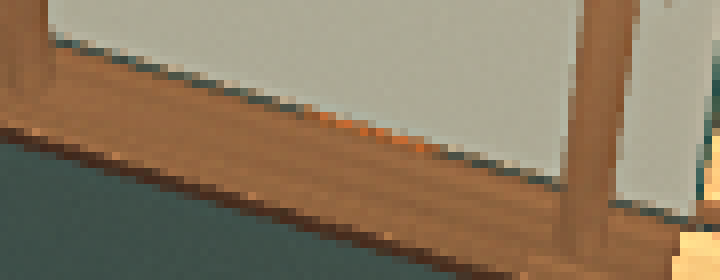

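Emit:
{"fn": "carry_out", "kwargs": {"moves": [[[0,0,0,-0.4,0,0.1,-1],[0,0,0,-0.4,0,0.15,-1],[0,0,0,-0.38,0,0.05,-1],[0,0,0,0,0,0,-1],[0,0,0,0,0,0,-1]]]}}

```text
time: 8.02
tool_pos: [0.5568, -0.1143, 0.0102]
tool_rot: [0.005, 0.999, -0.047, 0.001]
contact_force: [0.7, 0.3, -0.6]
gripper_width: 0.216
```

```bash
python3 - <<'E'
from h import *
import pickle
s=rep()
f=grab_frame('top');rep();save('t5',f)
R=Rt(s)
hsv=cv2.cvtColor(f['frame'],cv2.COLOR_RGB2HSV).astype(int)
cv2.imwrite('pics/t5z.png',cv2.resize(f['frame'][150:320,130:330],None,fx=4,fy=3.5,interpolation=cv2.INTER_CUBIC)[...,::-1])
pickle.dump(f,open('t5.pkl','wb'))
E
```

```text
t 8.02 tcp [ 0.5568 -0.1143  0.0102] stand xy [-0.3408 -0.072 ] yaw 84.62 pitch(nose up) -0.53 F [ 0.71  0.29 -0.61] M [-0.047 -0.059  0.002]
t 8.07 tcp [ 0.5576 -0.1146  0.0106] stand xy [-0.3409 -0.0729] yaw 84.62 pitch(nose up) -0.54 F [-0.33  0.42 -0.37] M [-0.036  0.011  0.024]
```

View pics/t5z.png

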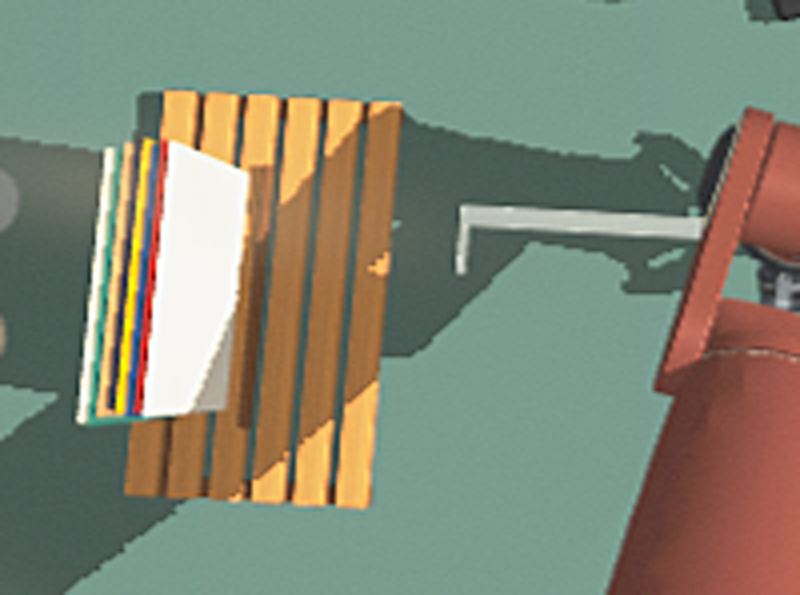

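Emit:
{"fn": "carry_out", "kwargs": {"moves": [[[0,0,0,0,0,0.1,-1],[0,0,0,0,0,0,-1],[0,0,0,0,0,0,-1]]]}}

```text
time: 8.32
tool_pos: [0.5568, -0.1143, 0.0052]
tool_rot: [0.004, 0.999, -0.047, 0.0]
contact_force: [0.6, 0.9, -0.0]
gripper_width: 0.215
```

```bash
python3 - <<'E'
from h import *
import pickle
f=pickle.load(open('t5.pkl','rb'))
for u,v in [(245.2,225.5),(245.5,209),(270,212)]:
    q=ray(f,u,v,.01)[:2]-C;print(q@X,q@Y)
for i in range(3):
    rep();grab_frame('top')
E
```

```text
-0.1284338052817547 -0.033117166635203324
-0.12606629314870035 -0.07829421144191465
-0.1935853411739833 -0.07437024717437159
t 8.32 tcp [ 0.5568 -0.1143  0.0052] stand xy [-0.3407 -0.072 ] yaw 84.64 pitch(nose up) -0.51 F [ 0.59  0.91 -0.  ] M [-0.026  0.012  0.008]
t 8.37 tcp [ 0.5567 -0.1142  0.0051] stand xy [-0.3407 -0.0719] yaw 84.64 pitch(nose up) -0.5 F [ 0.48  0.47 -0.84] M [-0.03  -0.044 -0.033]
t 8.42 tcp [ 0.5566 -0.1142  0.0051] stand xy [-0.3407 -0.0718] yaw 84.63 pitch(nose up) -0.5 F [ 0.67 -0.79 -1.63] M [-0.01   0.01  -0.039]
```

Emit:
{"fn": "carry_out", "kwargs": {"moves": [[[0,0,0,0,0,0.025,-1],[0,0,0,0,0,0,-1],[0,0,0,0,0,0,-1]]]}}

```text
time: 8.72
tool_pos: [0.5561, -0.1141, 0.0039]
tool_rot: [0.004, 0.999, -0.047, -0.0]
contact_force: [0.9, 0.1, -1.5]
gripper_width: 0.22
```

Emit:
{"fn": "carry_out", "kwargs": {"moves": [[[0,0,0,0,0,0.025,-1],[0,0,0,0,0,0,-1],[0,0,0,0,0,0,-1]]]}}

```text
time: 8.97
tool_pos: [0.5562, -0.1141, 0.0031]
tool_rot: [0.004, 0.999, -0.047, -0.0]
contact_force: [-0.1, -0.5, -0.8]
gripper_width: 0.22
```

Emit:
{"fn": "carry_out", "kwargs": {"moves": [[[0,0,0,0,0,0.02,-1],[0,0,0,0,0,0,-1],[0,0,0,0,0,0,-1]]]}}

```text
time: 9.22
tool_pos: [0.5563, -0.1142, 0.0024]
tool_rot: [0.004, 0.999, -0.047, -0.0]
contact_force: [-0.1, -0.6, -0.2]
gripper_width: 0.22
```

Emit:
{"fn": "carry_out", "kwargs": {"moves": [[[0,0,0,0,0,0.015,-1],[0,0,0,0,0,0,-1],[0,0,0,0,0,0,-1]]]}}

```text
time: 9.47
tool_pos: [0.5563, -0.1142, 0.0018]
tool_rot: [0.004, 0.999, -0.047, -0.0]
contact_force: [-0.0, -0.5, 0.7]
gripper_width: 0.22
```

```bash
python3 - <<'E'
from h import *
for i in range(4):
    rep();grab_frame('top')
E
```

```text
t 9.47 tcp [ 0.5563 -0.1142  0.0018] stand xy [-0.3407 -0.0715] yaw 84.62 pitch(nose up) -0.5 F [-0.02 -0.53  0.75] M [0.215 0.013 0.045]
t 9.52 tcp [ 0.5563 -0.1142  0.0018] stand xy [-0.3407 -0.0715] yaw 84.63 pitch(nose up) -0.5 F [-0.03 -1.21  0.05] M [0.239 0.022 0.057]
t 9.57 tcp [ 0.5563 -0.1142  0.0018] stand xy [-0.3407 -0.0715] yaw 84.63 pitch(nose up) -0.5 F [ 0.1  -0.37  1.3 ] M [0.206 0.018 0.   ]
t 9.62 tcp [ 0.5563 -0.1142  0.0018] stand xy [-0.3407 -0.0715] yaw 84.62 pitch(nose up) -0.5 F [ 0.25 -0.88  0.56] M [0.245 0.027 0.021]
```

Emit:
{"fn": "carry_out", "kwargs": {"moves": [[[0,0,0,0,0,0.01,-1],[0,0,0,0,-0.1,-0.001,-1],[0,0,0,0,-0.2,-0.002,-1],[0,0,0,0,-0.25,-0.002,-1],[0,0,0,0,-0.25,-0.002,-1],[0,0,0,0,-0.25,-0.002,-1],[0,0,0,0,-0.25,-0.002,-1]]]}}

```text
time: 10.25
tool_pos: [0.5613, -0.0612, 0.0015]
tool_rot: [0.005, 0.999, -0.047, 0.0]
contact_force: [-0.3, -2.3, 2.2]
gripper_width: 0.221
```

```bash
python3 - <<'E'
from h import *
rep()
E
```

```text
t 10.25 tcp [ 0.5613 -0.0612  0.0015] stand xy [-0.2874 -0.0718] yaw 84.67 pitch(nose up) -0.52 F [-0.35 -2.29  2.21] M [0.033 0.049 0.015]
```

Emit:
{"fn": "carry_out", "kwargs": {"moves": [[[0,0,0,0,-0.25,-0.002,-1],[0,0,0,0,-0.25,-0.003,-1],[0,0,0,0,-0.25,-0.002,-1],[0,0,0,0,-0.25,-0.003,-1],[0,0,0,0,-0.25,-0.002,-1],[0,0,0,0,-0.25,-0.003,-1],[0,0,0,0,-0.25,-0.002,-1],[0,0,0,0,-0.25,-0.003,-1]]]}}

```text
time: 10.92
tool_pos: [0.5687, 0.0181, 0.0015]
tool_rot: [0.004, 0.999, -0.047, -0.0]
contact_force: [-0.5, -2.7, 4.3]
gripper_width: 0.222
```

Emit:
{"fn": "carry_out", "kwargs": {"moves": [[[0,0,0,0,-0.2,-0.002,-1],[0,0,0,0,-0.2,-0.002,-1],[0,0,0,0,-0.15,-0.001,-1],[0,0,0,0,0,0,-1]]]}}

```text
time: 11.25
tool_pos: [0.5708, 0.0409, 0.0015]
tool_rot: [0.003, 0.999, -0.047, 0.0]
contact_force: [0.0, 3.3, 4.8]
gripper_width: 0.218
```

```bash
python3 - <<'E'
from h import *
rep();f=grab_frame('wrist');save('w6',f);rep()
E
```

```text
t 11.25 tcp [0.5708 0.0409 0.0015] stand xy [-0.1849 -0.0722] yaw 84.66 pitch(nose up) -0.39 F [0.04 3.25 4.83] M [ 0.742 -0.032  0.039]
t 11.3 tcp [0.5708 0.0409 0.0015] stand xy [-0.1849 -0.0722] yaw 84.64 pitch(nose up) -0.35 F [1.2 3.3 4.6] M [0.823 0.005 0.072]
```

View pics/w6.png

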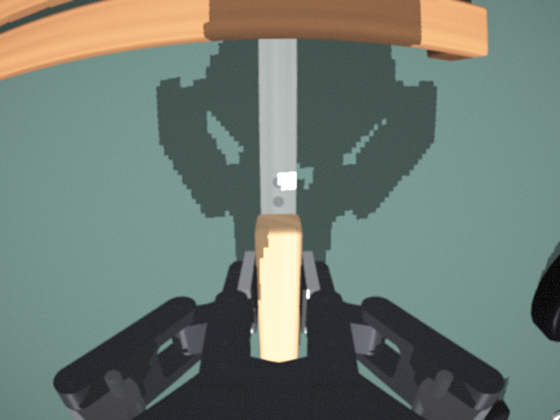

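Emit:
{"fn": "carry_out", "kwargs": {"moves": [[[0,0,0,0,0,-0.02,-1],[0,0,0,0,-0.08,-0.001,-1],[0,0,0,0,-0.1,-0.001,-1],[0,0,0,0,-0.1,-0.001,-1],[0,0,0,0,-0.1,-0.001,-1],[0,0,0,0,-0.05,-0.001,-1],[0,0,0,0,0,0,-1]]]}}

```text
time: 11.88
tool_pos: [0.572, 0.057, 0.0019]
tool_rot: [0.004, 0.999, -0.047, -0.0]
contact_force: [0.5, 0.6, 0.6]
gripper_width: 0.22
```

```bash
python3 - <<'E'
from h import *
rep();f=grab_frame('top');rep()
E
```

```text
t 11.88 tcp [0.572  0.057  0.0019] stand xy [-0.1688 -0.0719] yaw 84.65 pitch(nose up) -0.47 F [0.46 0.63 0.58] M [ 0.442  0.005 -0.015]
t 11.93 tcp [0.5719 0.0569 0.0019] stand xy [-0.1689 -0.0719] yaw 84.65 pitch(nose up) -0.46 F [0.1  0.55 0.46] M [ 0.397 -0.024 -0.007]
```

Emit:
{"fn": "carry_out", "kwargs": {"moves": [[[0,0,0,0,-0.05,0,-1],[0,0,0,0,-0.05,-0.001,-1],[0,0,0,0,-0.05,0,-1],[0,0,0,0,0,0,-1]]]}}

```text
time: 12.27
tool_pos: [0.5727, 0.0626, 0.0021]
tool_rot: [0.004, 0.999, -0.047, -0.0]
contact_force: [0.3, -0.3, -0.8]
gripper_width: 0.221
```

```bash
python3 - <<'E'
from h import *
rep();f=grab_frame('top');rep()
E
```

```text
t 12.27 tcp [0.5727 0.0626 0.0021] stand xy [-0.1631 -0.0721] yaw 84.64 pitch(nose up) -0.49 F [ 0.31 -0.31 -0.77] M [ 0.283 -0.022 -0.04 ]
t 12.32 tcp [0.5727 0.0626 0.0021] stand xy [-0.1631 -0.0721] yaw 84.63 pitch(nose up) -0.48 F [ 0.35  1.69 -0.09] M [ 0.313  0.019 -0.005]
```

Emit:
{"fn": "carry_out", "kwargs": {"moves": [[[0,0,0,0,-0.03,0,-1],[0,0,0,0,0,0,-1]]]}}

```text
time: 12.48
tool_pos: [0.5728, 0.0635, 0.0022]
tool_rot: [0.004, 0.999, -0.047, -0.0]
contact_force: [-0.4, -0.2, 0.7]
gripper_width: 0.218
```

Emit:
{"fn": "carry_out", "kwargs": {"moves": [[[0,0,0,0,-0.025,0,-1],[0,0,0,0,0,0,-1]]]}}

```text
time: 12.65
tool_pos: [0.5729, 0.0645, 0.0022]
tool_rot: [0.004, 0.999, -0.047, -0.0]
contact_force: [0.6, -0.6, 0.4]
gripper_width: 0.216
```

Emit:
{"fn": "carry_out", "kwargs": {"moves": [[[0,0,0,0,-0.025,0,-1],[0,0,0,0,0,0,-1]]]}}

```text
time: 12.82
tool_pos: [0.5731, 0.0655, 0.0022]
tool_rot: [0.004, 0.999, -0.047, -0.0]
contact_force: [0.0, -1.3, 0.5]
gripper_width: 0.221
```

Emit:
{"fn": "carry_out", "kwargs": {"moves": [[[0,0,0,0,-0.025,0.008,-1],[0,0,0,0,0,0,-1]]]}}

```text
time: 12.98
tool_pos: [0.5732, 0.0661, 0.0019]
tool_rot: [0.005, 0.999, -0.047, -0.0]
contact_force: [-0.0, -2.7, 0.8]
gripper_width: 0.22
```

Emit:
{"fn": "carry_out", "kwargs": {"moves": [[[0,0,0,0,-0.025,0,-1],[0,0,0,0,0,0,-1]]]}}

```text
time: 13.15
tool_pos: [0.5733, 0.0662, 0.002]
tool_rot: [0.006, 0.999, -0.047, -0.0]
contact_force: [-0.8, -6.1, 2.4]
gripper_width: 0.221
```

```bash
python3 - <<'E'
from h import *
rep();f=grab_frame('top');rep()
E
```

```text
t 13.15 tcp [0.5733 0.0662 0.002 ] stand xy [-0.1595 -0.0724] yaw 84.66 pitch(nose up) -0.65 F [-0.78 -6.08  2.39] M [-0.646  0.107 -0.003]
t 13.2 tcp [0.5733 0.0661 0.002 ] stand xy [-0.1595 -0.0724] yaw 84.65 pitch(nose up) -0.65 F [-0.62 -7.08  1.87] M [-0.619  0.142 -0.003]
```

Emit:
{"fn": "carry_out", "kwargs": {"moves": [[[0,0,0,0,0.02,0,-1],[0,0,0,0,0,0,-1],[0,0,0,0,0,0,-1],[0,0,0,0,0,0,-1],[0,0,0,0,0,0,-1]]]}}

```text
time: 13.62
tool_pos: [0.5732, 0.0661, 0.0019]
tool_rot: [0.005, 0.999, -0.047, -0.0]
contact_force: [0.4, -6.7, 1.7]
gripper_width: 0.215
```

```bash
python3 - <<'E'
from h import *
for i in range(4): rep();f=grab_frame('side')
save('s7',f)
E
```

```text
t 13.62 tcp [0.5732 0.0661 0.0019] stand xy [-0.1596 -0.0723] yaw 84.64 pitch(nose up) -0.56 F [ 0.38 -6.7   1.73] M [-0.525 -0.002 -0.02 ]
t 13.67 tcp [0.5732 0.0662 0.0019] stand xy [-0.1595 -0.0723] yaw 84.64 pitch(nose up) -0.56 F [ 0.24 -4.69  1.42] M [-0.458  0.047  0.049]
t 13.72 tcp [0.5732 0.0662 0.0019] stand xy [-0.1595 -0.0723] yaw 84.64 pitch(nose up) -0.56 F [-0.41 -5.67  0.82] M [-0.498  0.054 -0.069]
t 13.77 tcp [0.5732 0.0662 0.0019] stand xy [-0.1595 -0.0723] yaw 84.64 pitch(nose up) -0.56 F [-1.33 -5.77  0.92] M [-0.518  0.098 -0.019]
```

Emit:
{"fn": "carry_out", "kwargs": {"moves": [[[0,0,0,0,0.03,0.008,-1],[0,0,0,0,0,0,-1],[0,0,0,0,0,0,-1],[0,0,0,0,0,0,-1],[0,0,0,0,0,0,-1]]]}}

```text
time: 14.23
tool_pos: [0.5731, 0.066, 0.0015]
tool_rot: [0.004, 0.999, -0.047, -0.0]
contact_force: [-0.6, 0.8, 0.9]
gripper_width: 0.221
```

```bash
python3 - <<'E'
from h import *
for i in range(4): rep();f=grab_frame('side')
E
```

```text
t 14.23 tcp [0.5731 0.066  0.0015] stand xy [-0.1597 -0.0722] yaw 84.62 pitch(nose up) -0.45 F [-0.58  0.78  0.85] M [ 0.505 -0.046 -0.043]
t 14.28 tcp [0.5731 0.066  0.0015] stand xy [-0.1597 -0.0722] yaw 84.62 pitch(nose up) -0.45 F [-0.24  1.62  0.56] M [ 0.524 -0.085 -0.044]
t 14.33 tcp [0.5731 0.0659 0.0016] stand xy [-0.1598 -0.0722] yaw 84.62 pitch(nose up) -0.45 F [0.38 2.03 0.21] M [ 0.589 -0.073 -0.048]
t 14.38 tcp [0.5731 0.0658 0.0015] stand xy [-0.1599 -0.0722] yaw 84.63 pitch(nose up) -0.46 F [1.52 0.4  1.26] M [ 0.55  -0.052 -0.031]
```

Emit:
{"fn": "carry_out", "kwargs": {"moves": [[[0,0,0,0,-0.025,0,-1],[0,0,0,0,0,0,-1],[0,0,0,0,0,0,-1],[0,0,0,0,0,0,-1],[0,0,0,0,0,0,-1]]]}}

```text
time: 14.85
tool_pos: [0.5731, 0.0661, 0.0015]
tool_rot: [0.005, 0.999, -0.047, -0.0]
contact_force: [-0.5, -2.1, 1.4]
gripper_width: 0.215
```

```bash
python3 - <<'E'
from h import *
for i in range(4): rep();f=grab_frame('side')
E
```

```text
t 14.85 tcp [0.5731 0.0661 0.0015] stand xy [-0.1596 -0.0722] yaw 84.63 pitch(nose up) -0.53 F [-0.52 -2.13  1.45] M [0.007 0.009 0.087]
t 14.9 tcp [0.5731 0.0661 0.0015] stand xy [-0.1596 -0.0722] yaw 84.63 pitch(nose up) -0.53 F [ 0.8  -3.38  2.09] M [0.039 0.088 0.029]
t 14.95 tcp [0.5731 0.0661 0.0015] stand xy [-0.1596 -0.0722] yaw 84.63 pitch(nose up) -0.53 F [-0.16 -3.28  2.22] M [-0.055  0.087 -0.024]
t 15.0 tcp [0.5731 0.0661 0.0015] stand xy [-0.1596 -0.0722] yaw 84.63 pitch(nose up) -0.53 F [ 0.13 -3.23  1.73] M [-0.098  0.056  0.023]
```

Emit:
{"fn": "carry_out", "kwargs": {"moves": [[[0,0,0,-0.05,0.015,0,-1],[0,0,0,-0.1,0.001,0,-1],[0,0,0,-0.1,0.001,0,-1],[0,0,0,-0.1,0,0,-1],[0,0,0,-0.1,0.001,0,-1],[0,0,0,0,0,0,-1]]]}}

```text
time: 15.55
tool_pos: [0.5545, 0.0677, 0.0016]
tool_rot: [0.004, 0.999, -0.047, -0.0]
contact_force: [1.1, -0.5, 1.9]
gripper_width: 0.22
```

```bash
cat >> h.py <<'E'
def capslit(n):
    f=grab_frame('side');im=f['frame'].astype(int)
    m=(im[...,0]>190)&(im[...,2]<75)&(im[...,1]<125);m[:305]=0;m[340:]=0;m[:,:245]=0;m[:,345:]=0
    vv,uu=np.where(m)
    if len(uu):
        for k in (uu.argmin(),uu.argmax()):
            q=ray(f,uu[k],vv[k],.0055)[:2]-C;print('cap slit px',uu[k],vv[k],'stand',np.round([q@X,q@Y],3))
    else: print('no cap in slit')
    cv2.imwrite('pics/%s.png'%n,cv2.resize(f['frame'][290:355,230:350],None,fx=6.6,fy=6.6,interpolation=cv2.INTER_NEAREST)[...,::-1])
E
python3 - <<'E'
from h import *
rep();capslit('c8');rep()
E
```

```text
t 15.55 tcp [0.5545 0.0677 0.0016] stand xy [-0.1597 -0.0535] yaw 84.63 pitch(nose up) -0.48 F [ 1.09 -0.51  1.91] M [ 0.329 -0.151 -0.204]
cap slit px 290 319 stand [ 0.043 -0.002]
cap slit px 302 323 stand [0.045 0.023]
t 15.6 tcp [0.5546 0.0677 0.0016] stand xy [-0.1597 -0.0536] yaw 84.65 pitch(nose up) -0.48 F [ 0.83 -0.52  1.02] M [ 0.32  -0.116 -0.12 ]
```

Emit:
{"fn": "carry_out", "kwargs": {"moves": [[[0,0,0,-0.08,0,0,-1],[0,0,0,-0.08,0.001,0,-1],[0,0,0,-0.08,0,0,-1],[0,0,0,-0.08,0.001,0,-1],[0,0,0,-0.08,0,0,-1],[0,0,0,-0.08,0.001,0,-1],[0,0,0,-0.08,0,0,-1],[0,0,0,0,0,0,-1]]]}}

```text
time: 16.27
tool_pos: [0.5323, 0.0695, 0.0015]
tool_rot: [0.004, 0.999, -0.047, -0.0]
contact_force: [0.1, 1.0, 0.9]
gripper_width: 0.219
```

```bash
python3 - <<'E'
from h import *
rep();capslit('c9');rep()
E
```

```text
t 16.27 tcp [0.5323 0.0695 0.0015] stand xy [-0.1598 -0.0312] yaw 84.64 pitch(nose up) -0.5 F [0.09 0.96 0.91] M [ 0.46  -0.129 -0.081]
cap slit px 292 320 stand [0.044 0.002]
cap slit px 304 323 stand [0.043 0.027]
t 16.32 tcp [0.5323 0.0695 0.0015] stand xy [-0.1599 -0.0313] yaw 84.64 pitch(nose up) -0.5 F [1.04 1.39 1.71] M [ 0.423 -0.046 -0.063]
```

View pics/c9.png

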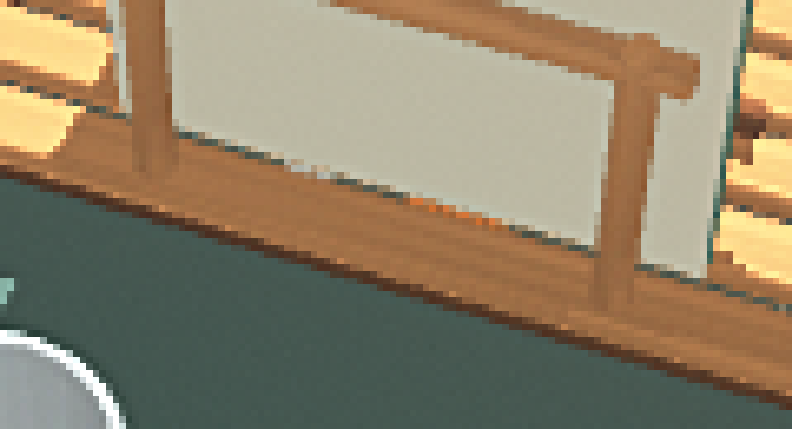

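Emit:
{"fn": "carry_out", "kwargs": {"moves": [[[0,0,0,-0.08,0,0,-1],[0,0,0,-0.08,0.001,0,-1],[0,0,0,-0.08,0,0,-1],[0,0,0,-0.08,0.001,0,-1],[0,0,0,-0.08,0,0,-1],[0,0,0,-0.08,0.001,0,-1],[0,0,0,-0.06,0,0,-1],[0,0,0,0,0,0,-1]]]}}

```text
time: 16.98
tool_pos: [0.5108, 0.0714, 0.0015]
tool_rot: [0.004, 0.999, -0.047, -0.0]
contact_force: [0.7, -0.5, 1.5]
gripper_width: 0.219
```

```bash
python3 - <<'E'
from h import *
rep();capslit('c10');rep()
E
```

```text
t 16.98 tcp [0.5108 0.0714 0.0015] stand xy [-0.1599 -0.0097] yaw 84.64 pitch(nose up) -0.5 F [ 0.74 -0.47  1.52] M [ 0.433 -0.17  -0.155]
cap slit px 293 320 stand [0.044 0.004]
cap slit px 302 323 stand [0.045 0.023]
t 17.03 tcp [0.5109 0.0713 0.0015] stand xy [-0.1599 -0.0098] yaw 84.64 pitch(nose up) -0.5 F [-0.45  0.92  1.65] M [ 0.454 -0.066 -0.095]
```

View pics/c10.png

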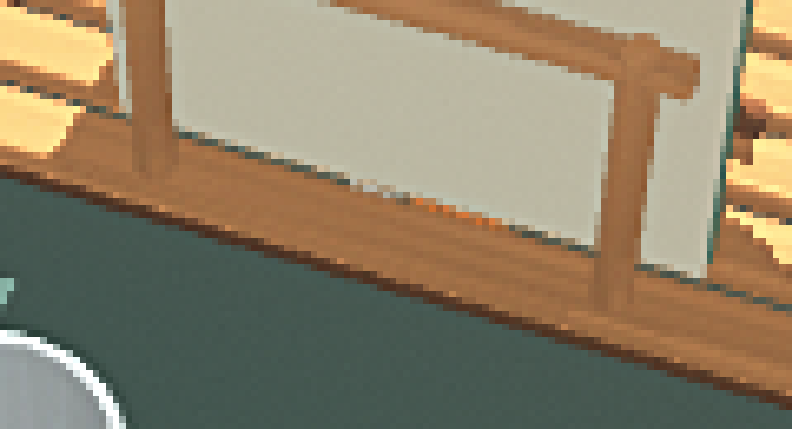

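Emit:
{"fn": "carry_out", "kwargs": {"moves": [[[0,0,0,0,0.05,0,-1],[0,0,0,0,0.1,0.001,-1],[0,0,0,0,0.12,0.001,-1],[0,0,0,0,0.12,0.001,-1],[0,0,0,0,0.12,0.001,-1],[0,0,0,0,0.12,0.001,-1],[0,0,0,0,0.12,0.001,-1],[0,0,0,0,0.12,0.001,-1]]]}}

```text
time: 17.7
tool_pos: [0.5079, 0.036, 0.0015]
tool_rot: [0.004, 0.999, -0.047, -0.0]
contact_force: [0.5, 2.0, 3.2]
gripper_width: 0.216
```

```bash
python3 - <<'E'
from h import *
rep();f=grab_frame('top');rep();save('t11',f)
cv2.imwrite('pics/t11z.png',cv2.resize(f['frame'][150:320,130:330],None,fx=4,fy=3.5,interpolation=cv2.INTER_CUBIC)[...,::-1])
E
```

```text
t 17.7 tcp [0.5079 0.036  0.0015] stand xy [-0.1954 -0.0099] yaw 84.61 pitch(nose up) -0.5 F [0.46 2.01 3.2 ] M [ 0.774 -0.077  0.032]
t 17.75 tcp [0.5079 0.0354 0.0015] stand xy [-0.196  -0.0099] yaw 84.61 pitch(nose up) -0.55 F [-0.35 -1.71  2.07] M [0.189 0.029 0.043]
```

View pics/t11z.png

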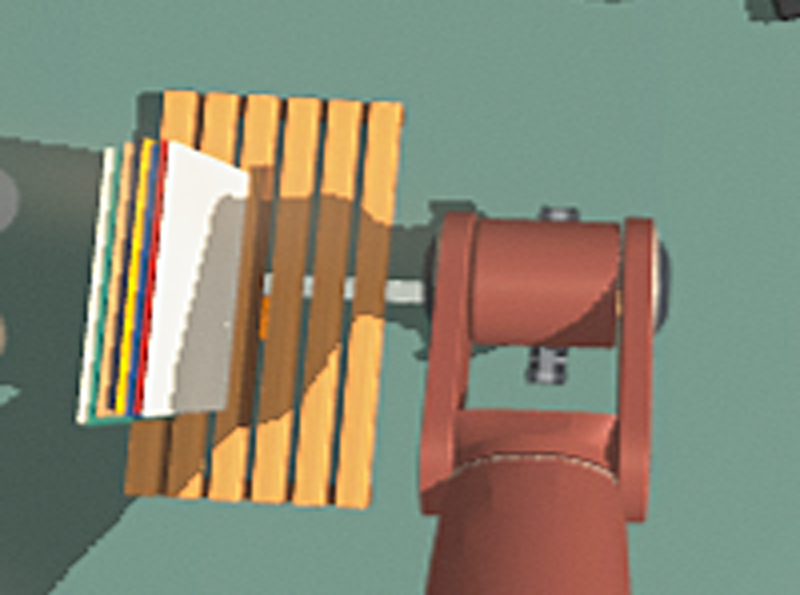

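Top view shows the orange cap through a slat gap at zoom (265,318), right beside the blade – it is being drawn. Continue.

Emit:
{"fn": "carry_out", "kwargs": {"moves": [[[0,0,0,0,0.08,0.001,-1],[0,0,0,0,0.12,0.001,-1],[0,0,0,0,0.12,0.001,-1],[0,0,0,0,0.12,0.001,-1],[0,0,0,0,0.12,0.001,-1],[0,0,0,0,0.12,0.001,-1],[0,0,0,0,0.12,0.001,-1],[0,0,0,0,0.12,0.001,-1]]]}}

```text
time: 18.42
tool_pos: [0.5045, -0.0005, 0.0015]
tool_rot: [0.004, 0.999, -0.047, -0.0]
contact_force: [1.0, 1.6, 2.2]
gripper_width: 0.219
```

Emit:
{"fn": "carry_out", "kwargs": {"moves": [[[0,0,0,0,0.12,0.001,-1],[0,0,0,0,0.12,0.001,-1],[0,0,0,0,0.12,0.001,-1],[0,0,0,0,0.12,0.001,-1],[0,0,0,0,0.12,0.001,-1],[0,0,0,0,0.12,0.001,-1],[0,0,0,0,0.12,0.001,-1],[0,0,0,0,0.12,0.001,-1]]]}}

```text
time: 19.08
tool_pos: [0.5009, -0.0387, 0.0015]
tool_rot: [0.004, 0.999, -0.047, -0.0]
contact_force: [-0.2, 0.8, 1.0]
gripper_width: 0.221
```

```bash
python3 - <<'E'
from h import *
rep();f=grab_frame('top');rep();save('t12',f)
cv2.imwrite('pics/t12z.png',cv2.resize(f['frame'][150:320,130:330],None,fx=4,fy=3.5,interpolation=cv2.INTER_CUBIC)[...,::-1])
E
```

```text
t 19.08 tcp [ 0.5009 -0.0387  0.0015] stand xy [-0.2704 -0.0096] yaw 84.63 pitch(nose up) -0.5 F [-0.15  0.79  1.01] M [ 0.673 -0.073 -0.025]
t 19.13 tcp [ 0.5009 -0.0394  0.0015] stand xy [-0.2711 -0.0096] yaw 84.62 pitch(nose up) -0.55 F [-0.59 -1.85  1.3 ] M [0.141 0.032 0.002]
```

View pics/t12z.png

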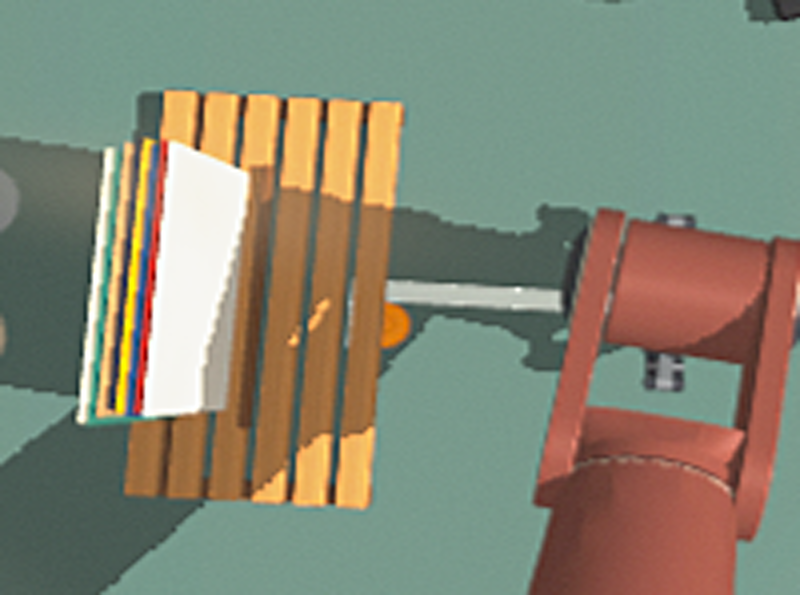

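Emit:
{"fn": "carry_out", "kwargs": {"moves": [[[0,0,0,0,0.08,0.001,-1],[0,0,0,0,0.12,0.001,-1],[0,0,0,0,0.12,0.001,-1],[0,0,0,0,0.12,0.001,-1],[0,0,0,0,0.12,0.001,-1],[0,0,0,0,0.12,0.001,-1],[0,0,0,0,0.12,0.001,-1],[0,0,0,0,0.12,0.001,-1]]]}}

```text
time: 19.8
tool_pos: [0.4975, -0.0754, 0.0015]
tool_rot: [0.004, 0.999, -0.047, -0.0]
contact_force: [0.6, 1.0, 1.9]
gripper_width: 0.222
```

Emit:
{"fn": "carry_out", "kwargs": {"moves": [[[0,0,0,0,0.12,0.001,-1],[0,0,0,0,0.12,0.001,-1],[0,0,0,0,0.12,0.001,-1],[0,0,0,0,0.1,0.001,-1],[0,0,0,0,0.08,0.001,-1],[0,0,0,0,0.04,0.001,-1],[0,0,0,0,0,0,-1],[0,0,0,0,0,0,-1]]]}}

```text
time: 20.47
tool_pos: [0.4955, -0.0985, 0.0017]
tool_rot: [0.005, 0.999, -0.047, -0.0]
contact_force: [0.2, -1.6, 1.3]
gripper_width: 0.217
```

```bash
python3 - <<'E'
from h import *
rep();f=grab_frame('top');rep();save('t13',f)
cv2.imwrite('pics/t13z.png',cv2.resize(f['frame'][150:320,130:330],None,fx=4,fy=3.5,interpolation=cv2.INTER_CUBIC)[...,::-1])
im=f['frame'].astype(int);m=(im[...,0]>180)&(im[...,2]<60)&(im[...,1]<150);m[:150]=0;m[320:]=0;m[:,232:]&=True;m[:,:232]=0;m[:,330:]=0
vv,uu=np.where(m);q=ray(f,(uu.min()+uu.max())/2,(vv.min()+vv.max())/2,.006)[:2]-C;print(len(uu),uu.min(),uu.max(),vv.min(),vv.max(),q@X,q@Y)
E
```

```text
t 20.47 tcp [ 0.4955 -0.0985  0.0017] stand xy [-0.3304 -0.0096] yaw 84.64 pitch(nose up) -0.56 F [ 0.21 -1.62  1.29] M [ 0.213 -0.002 -0.011]
t 20.52 tcp [ 0.4955 -0.0984  0.0017] stand xy [-0.3303 -0.0096] yaw 84.64 pitch(nose up) -0.55 F [-0.7  -1.21  1.14] M [0.233 0.045 0.018]
121 242 253 238 249 -0.13791437798356912 0.015276634049003122
```

View pics/t13z.png

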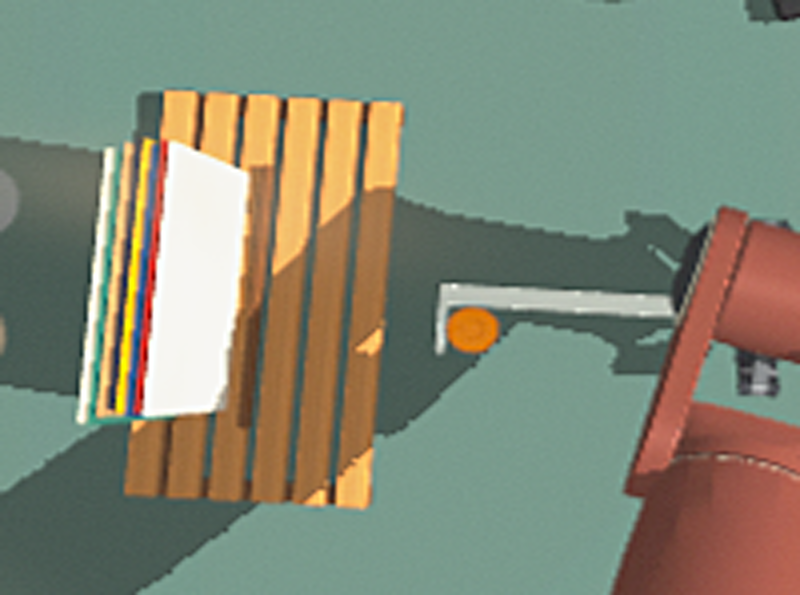

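Emit:
{"fn": "carry_out", "kwargs": {"moves": [[[0.1,0,0,0,0,0,-1],[0,0,0,0,0,0,-1],[0,0,0,0,0,0,-0.5],[0,0,0,0,0,0,-0.3],[0,0,0,0,0,0,0],[0,0,0,0,0,0,0.4],[0,0,0,0,0,0,0.4],[0,0,0,0,0,0,0.4]]]}}

```text
time: 21.18
tool_pos: [0.4954, -0.098, 0.0015]
tool_rot: [0.0, 0.999, -0.047, -0.0]
contact_force: [-0.2, -0.6, 0.4]
gripper_width: 0.696
```

Emit:
{"fn": "carry_out", "kwargs": {"moves": [[[0,0,0,0,0,0,0.4],[0,0,0,0,0,-0.1,0.4],[0,0,0,0,0,-0.3,0.4],[0,0,0,0,0,-0.5,0.4],[0,0,0,0,0,-0.8,0.4],[0,0,0,0,0,-1,0.4],[0,0,0,0,0,-1,0.4],[0,0,0,0,0,0,0.4]]]}}

```text
time: 21.85
tool_pos: [0.5007, -0.0998, 0.1607]
tool_rot: [0.003, 0.999, -0.047, 0.008]
contact_force: [1.1, -0.6, 1.4]
gripper_width: 0.702
```

```bash
python3 - <<'E'
from h import *
rep();f=grab_frame('top');save('t14',f);g=grab_frame('wrist');save('w14',g);h=grab_frame('side');save('s14',h)
cv2.imwrite('pics/t14z.png',cv2.resize(f['frame'][100:320,60:470],None,fx=1.9,fy=1.9,interpolation=cv2.INTER_CUBIC)[...,::-1])
im=f['frame'].astype(int);m=(im[...,0]>180)&(im[...,2]<60)&(im[...,1]<150);m[:150]=0;m[320:]=0;m[:,:232]=0;m[:,330:]=0
vv,uu=np.where(m);q=ray(f,(uu.min()+uu.max())/2,(vv.min()+vv.max())/2,.006)[:2]-C;print(len(uu),q@X,q@Y)
E
```

```text
t 21.85 tcp [ 0.5007 -0.0998  0.1607] stand xy [-0.3313 -0.0149] yaw 84.64 pitch(nose up) -0.25 F [ 1.12 -0.64  1.44] M [ 0.02  -0.003  0.005]
82 -0.13781930032278994 0.01392055705592189
```

View pics/t14z.png

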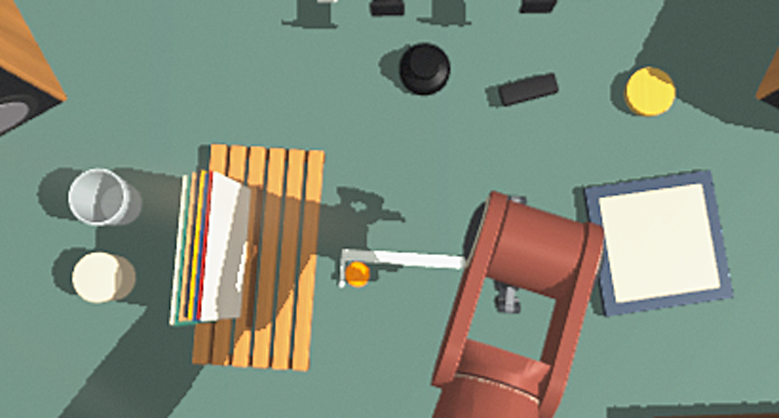

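View pics/w14.png

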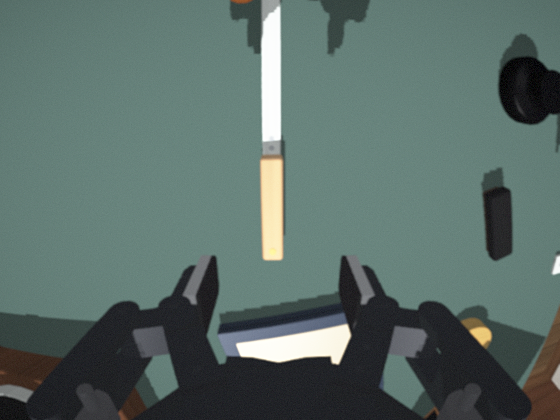

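Emit:
{"fn": "carry_out", "kwargs": {"moves": [[[0,0,0,0,0,0,0.4],[0,0,0,0,0,0,0.4],[0,0,0,0,0,0,0.4],[0,0,0,0,0,0,0.4]]]}}

```text
time: 22.33
tool_pos: [0.4947, -0.0977, 0.1481]
tool_rot: [-0.0, 0.999, -0.047, -0.001]
contact_force: [0.2, 1.0, 0.4]
gripper_width: 0.699
```

```bash
python3 - <<'E'
from h import *
rep();f=grab_frame('top');P=cloud(f);q=P[...,:2]-C;a=q@X;b=q@Y
for lo,hi in [(-.275,-.25),(-.22,-.2),(-.17,-.15),(-.13,-.12)]:
    k=(a>lo)&(a<hi)&(np.abs(b+.010)<.006);print(lo,'blade z',np.median(P[k][:,2]))
k=(np.hypot(a+.138,b-.015)<.014);print('cap z',np.median(P[k][:,2]),P[k][:,2].max())
print(ticket.job_done())
E
```

```text
t 22.33 tcp [ 0.4947 -0.0977  0.1481] stand xy [-0.3297 -0.0086] yaw 84.63 pitch(nose up) 0.04 F [0.17 1.   0.36] M [ 0.008 -0.02   0.006]
-0.275 blade z 0.44534496595876927
-0.22 blade z 0.004150274533554432
-0.17 blade z 0.0040204681017042
-0.13 blade z 0.005475718677088182
cap z 0.008451297686720594 0.015219516182272352
the job is handed in; nothing more can be done
None
```

The cap is out in front of the stand, the pull hook lies flat and released on the mantel, and I handed the job in at about 22 s of the 58 s; no verdict is reported.

- **How it went:** I took the pull hook off the box set and found the cap through a slat gap in the side view, about 12 mm to the +y side of the middle. I slid the blade in until it met the back rail. I then swept about 62 mm along the rail and drew the cap straight out.
- **Forces:** these are estimates from the wrist sensor.
  - Against the rail, the steady force was about 3 N on the final touch. The first touch read about 6–7 N, noisy but always under 8 N.
  - On the mantel, the blade mostly bore with about 1–4 N. It rose to about 5.5 N once during insertion, after which I eased off.
- **Last checks:**
  - The cap's centre is about 138 mm in front of the stand's middle (-138 mm in stand x), so its rim is about 40 mm clear of the mouth. It stayed there after release.
  - The hook tip is at about -115 mm.
  - The top of the blade read 4.0–4.2 mm at two places and 5.5 mm near the foot, close to the 4 mm of a blade lying flat.
  - In the last top view the weight, brush, tumbler, candle and box set look unmoved; I did not measure them.
- **A failed check:** one blade height reading (0.445 m) hit the arm in the line of sight instead of the blade, so I ignored it.

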